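Seat a mirror plate on its three-ball mount

TASK

Put the saw's laser-mirror plate back on its kinematic mount: hold it by its post, set it down over the three balls with the mirror at the end where the single ball stands, and press it straight down until both spring clips have passed over its long edges and pull it fully home onto the balls, then let go. Press gently, never pushing with more than about 20 N, and leave the other things on the saw table where they lie.

Things in the scene. Friction and masses are not known exactly. Their poses are not given: they have to be found in the camera images.
- plate_grip (a point): Grip point of the loose mirror plate (0.28 kg): the middle of the graspable part of its upright dark steel post, which is 24 mm along x and 18 mm along y (grasp it across y) and ends 16 mm above this point. The point lies 55 mm above the plate's underside, over the plate's middle. Axes: z up, x towards the mirror end.
- mirror_plate: The loose aluminium mirror plate, 104 mm (x) by 94 mm (y); origin in the middle of its underside (the bottom of the vee blocks it lies on), x towards the mirror end. The slab's top is at z = 15 mm; the long edges (y = -42 and +42 mm) are round bars of 5 mm radius centred at z = 11 mm. Its mass varies by some 30 percent.
- plate_mirror (a point): Middle of the black-framed mirror (50 mm wide, top 44 mm above the plate's underside) across the plate's +x end, 46 mm from the plate's middle. Under the plate are three radial vee grooves at (40, 0), (-24, 30), (-24, -30) mm that fit the mount's balls and centre themselves on them if set down within about 3 mm.
- mount: The fixed mount: dark steel foot 110 (x) by 130 (y) by 10 mm, origin at the middle of its underside, z up. Above it an aluminium head carries three 12 mm steel balls at (40, 0), (-24, 30), (-24, -30) mm. The head was screwed to a height that is NOT measured: the ball centres stand 78 to 114 mm above the foot's underside.
- mount_front (a point): Middle of the top edge of the foot's +x end, 55 mm from the mount's middle and 10 mm above its underside: the single ball stands towards this end, the pair of balls towards the other. The seated plate's mirror is at this end, its x, y and yaw are the mount's, and its underside is 0.7 mm above the ball centres.
- mount_middle (a point): Middle of the mount, 10 mm above its underside. Clip tops stand 31 mm above the ball centres, 57 mm to either side (y). Going down, the plate's edges meet the clips about 14 mm above home and must be pushed with 4 to 12 N; from some 5 mm above home the clips pull it down with about 6 N in all; on the balls it stops hard.
- clip_left (a joint): Angle (rad) of the sprung steel clip at the mount's +y side: 0 = at rest with no plate, grows as it is pushed outward; 0.07 to 0.13 while the plate's edge passes, falling back to 0.03 to 0.055 when the plate is home.
- clip_right (a joint): The same for the clip at the mount's -y side.
- key: Black hex key, 32x92x6 mm, lying beside the mount; leave it.
- tape_rule: Yellow tape measure, 35x107x64 mm; leave it.
- glue: Yellow glue bottle with a red cap, 60x60x176 mm, upright; leave it.
- small_offcut: Small wood offcut, 30x45x12 mm; leave it.
- sander: Brown sanding block, 60x100x34 mm; leave it.
Mind the look-alikes: they are no part of the job. Several things look just like the mount: the one meant starts farthest to the robot's right.

How it is judged (in metres and radians):
On the way:
1. the plate has been lifted clear of the table by its post (height (world z) of mirror_plate above 0.045 m and contact force between the fingers and mirror_plate above 1 N), for 0.2 s.
At the end, for the whole second after the job is handed in: the plate rests on the three balls: its middle within 2 mm of the mount's, in line with it within 0.03 rad, mirror towards the single ball, level within 0.02 rad, both clips closed over its edges (0.015 to 0.072 rad), released and at rest (horizontal distance between mirror_plate and mount below 0.002 m and angle between the x axis of mirror_plate and the x axis of mount, either way round below 0.03 rad and x of plate_mirror in the frame of mount above 0.03 m and angle between mirror_plate's own z axis and vertical below 0.02 rad and value of joint clip_left between 0.015 and 0.072 rad and value of joint clip_right between 0.015 and 0.072 rad and linear speed of mirror_plate below 0.01 m/s); the robot touches nothing.
It fails at once if the plate is pressed on the mount (balls and clips together) with more than 60 N, summed over all contacts (about 20 N of push plus the springs, wedged in the vees) (contact force between mirror_plate and mount above 60 N).
It fails at once if the robot itself presses on the mount with more than 35 N (contact force between any of the fingers, the arm and mount above 35 N).
It fails at once if another thing was moved by more than 3 cm (distance of any of key, tape_rule, glue, small_offcut, sander from where it was at the start of the episode above 0.03 m).
It also fails if it takes over 64 s, if anything falls off the work surface, if the arm or the gripper's body presses on something with over 40 N, if the wrist force passes 120 N, or if a joint passes its speed limit or range.

ROBOT

A 7-joint arm with a two-finger parallel gripper is mounted at the origin on a cart in front of the work surface, level with it; the furniture and walls round the work are solid. World frame = base frame: x ahead of the robot, y to its left, z up, the work surface at z = 0. Lengths are in mm, angles in degrees, forces in N, time in s.
With the tool pointing down it reaches from about 400 to 875 mm from the base axis. Payload 6.5 kg.
Tool frame: the origin (TCP) lies on the centre line of the jaws, within the pads' length; the fingertips stand r.tcp_to_tips ahead of it and the grasp point (between the pads) lies 2 mm behind it (r.tcp_to_tips is the distance from the TCP to the fingertips, in mm); z points along the fingers, y is the line along which they close (so a half turn about z gives the same grasp; the last joint's range is limited). The gripper opens to 85 mm and grips with 20 to 120 N. Pads are 22 mm wide; open, the fingers measure 114 mm over their backs; the gripper's body (76 mm by 85 mm) begins 54 mm behind the grasp point. The pads swing forward as they close: fully open they stand 13 mm farther back than shut.
Start: joints at [71.723, 30.733, -0.252, 88.115, 0.149, 61.152, -4.079], TCP at [162.571, -629.334, 223.79] pointing down, gripper open.
Joint ranges: [-154.64, 154.64], [-21.42, 123.67], [-72.66, 72.17], [13.99, 137.28], [-74.86, 254.86], [10.95, 109.41], [-158.01, 158.01]. Speed limits (degrees/s): [136.94, 136.94, 180, 180, 180, 180, 180].

INTERFACE

Orientations are given as [roll, pitch, yaw] about the fixed x, y, z axes, in that order (R = Rz(yaw) Ry(pitch) Rx(roll)).
In Python, from plant import r gives the robot as it stands. The module is installed in compiled form; this text tells all that it offers.
- The arm moves only by the shell command python3 -m handwheel 'ROWS'. ROWS is JSON, a list of rows, each a list of 7 numbers: the shift along the tool's x, y, z in units of 250 mm (1.0 is 250 mm), then the turn, a rotation vector about the tool's x, y, z in units of 180 degrees (1.0 is 180 degrees), then the closure in counts, from 0 (fully open) to 255 (shut). A call has 1 to 10 rows; each row is the pose to reach, as a shift and turn from the pose commanded when the call began, along the tool's axes at that moment, turning the shorter way round; what a row does not reach only later rows make up. A row lasts 1/10 s, in which the tool goes at most 50 mm and 8.59 degrees, less where a joint would pass 70% of its speed; a pose out of reach is approached as far as the arm can. A call with a number of a shift or a turn outside -1 to 1 is refused whole. A call with a gripper value outside its range is refused whole. The fingers move at their own pace and stop on an object; the grip force is fixed at half the most. Time passes only in rows, so rows that repeat a pose let the fingers close. It gives the time, the measured TCP pose, the force, the opening and the grip force at its end, in the units of the state.
- r.observe(): the state, without advancing time (a new reading comes with each control period).
- r.camera(name): name is "side" or "top"; returns a dict with "image" (400x640x3 uint8, blue, green, red), "mtx" (3x3 intrinsics, pixels), "k1" (the pictures are not rectified: a ray, as slopes to the right and down, at radius r is drawn at 1 + k1 r^2 times it, then the intrinsics apply), "extrinsics" (4x4, takes a point from world to camera coordinates). Camera axes: x right, y up, looking along -z (the intrinsics and any distortion apply to the point x, -y, -z); pixel columns grow to the right and rows downward; lengths in mm; the calibration is good to about 2 mm. A picture is of the moment at which its call begins. There is no depth.
- r.finish_job(): hands the job in; it is judged then, once.
The state is a dict: "t": time; "q": joint angles; "qd": joint speeds; "joint_torque": joint torques, N m; "ee_pos": TCP position; "ee_rot": TCP orientation; "wrist_force": force on the tool from outside, world axes, zero at the start; "torque": the same for the moment, N m; "width": opening from 0.0 (shut) to 1.0 (fully open); "grasp_force": force on a finger pad.
Only numpy, scipy, OpenCV 4.12 (cv2) and the standard library are available. Lean on these libraries where they do the work, as an engineer would, in place of code of your own. Each camera call takes 0.05 s, during which the arm holds its last target. There are 200 camera calls.

## Working session

There is one attempt and no reset: what is moved stays moved. The work goes in short steps, Python scripts to look and compute and a shell command to move; the robot and the scene stay as the last step left them, time stands still between calls to the robot, and variables do not carry over. Pictures are saved under pics/ and viewed, at most 10 in all, crops included, and the job is handed in when it is done.

```bash
mkdir -p pics
cat > h.py <<'E'
import numpy as np, cv2
from plant import r
def cam(n):
    c=r.camera(n); return c
def ray(c,u,v):
    K=np.array(c["mtx"]);p=np.array([(u-K[0,2])/K[0,0],(v-K[1,2])/K[1,1]])
    s=p.copy()
    for _ in range(30): s=p/(1+c["k1"]*(s@s))
    E=np.array(c["extrinsics"]);R=E[:3,:3];t=E[:3,3]
    return -R.T@t, R.T@np.array([s[0],-s[1],-1.])
def onz(c,u,v,z):
    o,d=ray(c,u,v); return o+d*(z-o[2])/d[2]
def proj(c,P):
    E=np.array(c["extrinsics"]);q=E[:3,:3]@np.array(P,float)+E[:3,3]
    s=np.array([q[0],-q[1]])/-q[2]; s=s*(1+c["k1"]*(s@s));K=np.array(c["mtx"])
    return np.array([K[0,0]*s[0]+K[0,2],K[1,1]*s[1]+K[1,2]])
def two(c1,p1,c2,p2):
    o1,d1=ray(c1,*p1);o2,d2=ray(c2,*p2)
    a=np.linalg.lstsq(np.c_[d1,-d2],o2-o1,rcond=None)[0]
    A=o1+a[0]*d1;B=o2+a[1]*d2
    return (A+B)/2,np.linalg.norm(A-B)
E
python3 - <<'E'
from h import *
for n in("top","side"):
    c=cam(n);cv2.imwrite(f"pics/{n}0.png",c["image"]);o,d=ray(c,320,200);print(n,o.round(),d.round(2),c["mtx"][0][0],c["k1"])
s=r.observe();print(s["t"],s["ee_pos"],s["ee_rot"],r.tcp_to_tips,s["wrist_force"])
E
```

```text
top [ 389.   61. 1315.] [ 0.08 -0.03 -1.  ] 417.06949864793654 -0.10969719257659653
side [ 529. -892.  690.] [-0.    0.83 -0.56] 392.1869273052215 0.02762850732704482
0.1 [ 162.41208299 -628.79128168  222.98344264] [-1.79909445e+02  7.42497472e-03  1.44884183e+01] 17.0 [ 0.27714049 -0.70693586 -0.17089552]
```

View pics/top0.png

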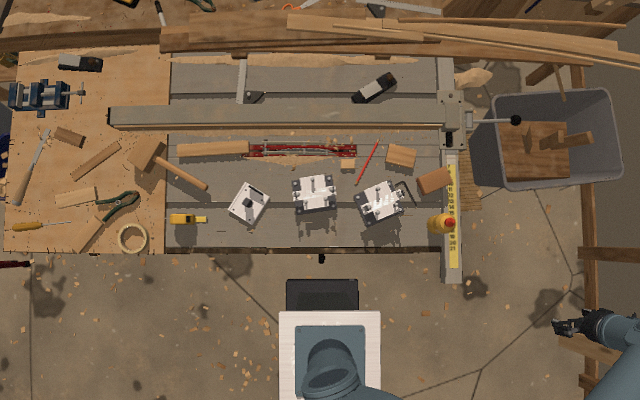

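View pics/side0.png

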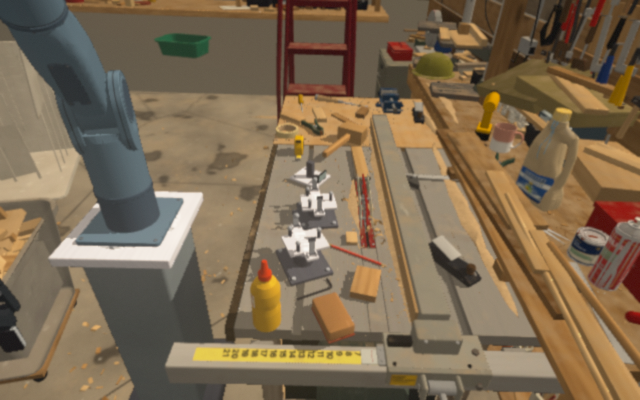

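Top view: the plate is at (248,203). The two mount-like things are at (315,193) and (382,200). The robot's right is to the right of the image, so I choose the mount at (382,200), which is the near one in the side view at (305,250). Next are close crops.

Run:
```python
from h import *
t=cv2.imread("pics/top0.png");s=cv2.imread("pics/side0.png")
z=lambda i,x,y,w,h,k:cv2.resize(i[y:y+h,x:x+w],None,fx=k,fy=k,interpolation=cv2.INTER_CUBIC)
a=z(t,220,165,60,70,6.65);b=z(t,350,165,60,70,6.65)
cv2.imwrite("pics/c1.png",np.hstack([a,b]))
a=z(s,270,215,70,75,8);cv2.imwrite("pics/c2.png",a)
```

```text
(no output)
```

View pics/c1.png

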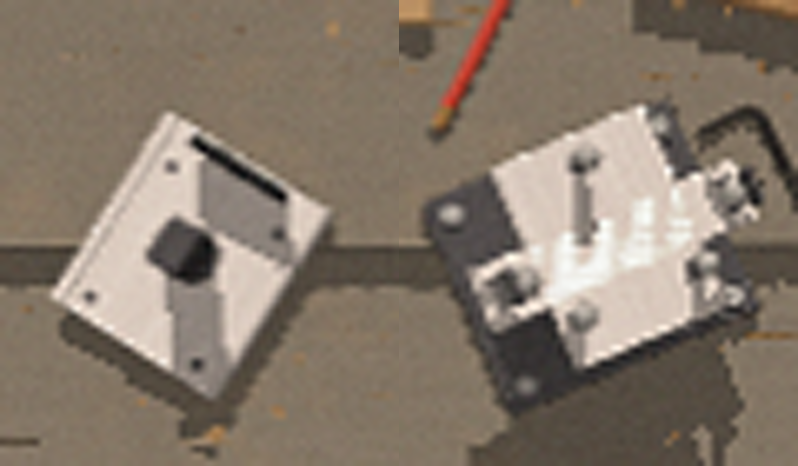

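View pics/c2.png

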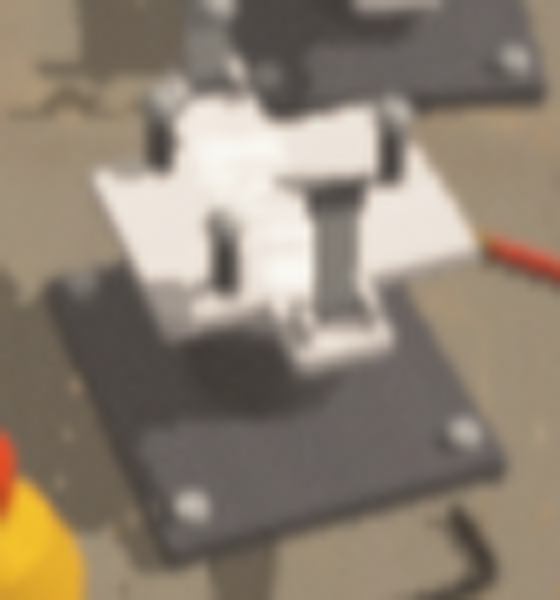

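The crops confirm the choice. The plate's corners, black mirror edge and post are clear at about (248,203). The mount at (382,200) shows a single ball on the far side and a pair on the near side, with a clip on each side. Now I'll measure.

Run:
```python
from h import *
ct,cs=cam("top"),cam("side")
k=6.65
T=lambda x,y,ox:(ox+(x+.5)/k-.5,165+(y+.5)/k-.5)
S=lambda x,y:(270+(x+.5)/8-.5,215+(y+.5)/8-.5)
yaw=lambda d:np.degrees(np.arctan2(d[1],d[0]))
# plate mask: bright + dark post/mirror enclosed
im=ct["image"];g=im[165:235,220:280].astype(int)
for th in(140,160,180):
    m=((g.min(2)>th)*255).astype(np.uint8)
    c=max(cv2.findContours(m,0,2)[0],key=cv2.contourArea);R=cv2.minAreaRect(c)
    B=cv2.boxPoints(R)+[220,165];P=np.array([onz(ct,u,v,13) for u,v in B])
    print(th,"plate",P.mean(0).round(1),[round(float(np.linalg.norm(P[i]-P[i-1])),1) for i in range(4)],[round(yaw(P[i]-P[i-1]),1) for i in range(4)])
P=np.array([onz(ct,*T(x,y,220),13) for x,y in[(168,110),(328,212),(215,398),(52,297)]])
print("hand corners",P.mean(0).round(1),[round(yaw(P[i]-P[i-1]),1) for i in range(4)],[round(float(np.linalg.norm(P[i]-P[i-1])),1) for i in range(4)])
m1,m2=[onz(ct,*T(x,y,220),44) for x,y in[(192,140),(287,197)]];print("mirror",((m1+m2)/2).round(1),np.linalg.norm(m1-m2).round(1),yaw(m1-m2)-90)
print("post top",onz(ct,*T(180,243,220),71).round(1))
t=lambda x,y:T(x-399,y,350)
F=np.array([onz(ct,*t(x,y),11) for x,y in[(453,213),(527,387),(735,297),(660,122)]])
print("screws top",F.mean(0).round(1),[round(yaw(F[i]-F[i-1]),1) for i in range(4)],[round(float(np.linalg.norm(F[i]-F[i-1])),1) for i in range(4)])
F=np.array([onz(cs,*S(x,y),11) for x,y in[(467,432),(85,285),(193,505)]])
print("screws side",(F[0]/2+F[1]/2).round(1),F.round(1).tolist())
for n,a,b in[("A",(583,158),(395,108)),("B",(583,318),(160,95)),("C",(705,262),(222,215)),("clipR",(735,190),(335,185)),]:
    p,e=two(ct,t(*a),cs,S(*b));print(n,p.round(1),e.round(1))
```

```text
140 plate [496.7 264.5  13. ] [65.7, 104.7, 66.0, 104.3] [np.float64(58.8), np.float64(-31.0), np.float64(-121.5), np.float64(148.8)]
160 plate [496.4 264.6  13. ] [64.0, 102.7, 64.3, 102.4] [np.float64(57.7), np.float64(-32.1), np.float64(-122.6), np.float64(147.8)]
180 plate [496.7 264.3  13. ] [63.0, 102.1, 63.3, 101.7] [np.float64(58.2), np.float64(-31.6), np.float64(-122.1), np.float64(148.2)]
hand corners [489.6 253.3  13. ] [np.float64(-31.4), np.float64(-122.6), np.float64(148.9), np.float64(58.4)] [103.8, 90.5, 102.2, 91.1]
mirror [526.6 226.5  44. ] 51.6 -31.0688339430434
post top [490.  249.6  71. ]
screws top [ 488.  -157.4   11. ] [np.float64(113.4), np.float64(-157.6), np.float64(-67.2), np.float64(22.2)] [108.6, 89.2, 108.4, 90.4]
screws side [ 489.4 -155.    11. ] [[551.3, -186.6, 11.0], [427.5, -123.5, 11.0], [469.5, -220.5, 11.0]]
A [ 525.4 -138.5   98.6] 2.3
B [ 454.  -137.   100.1] 1.7
C [ 477.5 -191.9   99.7] 0.4
clipR [ 508.9 -201.6  119.7] 2.6
```

```bash
cat >> h.py <<'E'
from scipy.spatial.transform import Rotation as Ro
def go(p,yaw):
    s=r.observe();R=Ro.from_euler("xyz",s["ee_rot"],degrees=True);G=Ro.from_euler("xyz",[180,0,yaw],degrees=True)
    print("row",(R.inv().apply(np.array(p)-s["ee_pos"])/250).round(4).tolist(),((R.inv()*G).as_rotvec(degrees=True)/180).round(4).tolist())
    print("at",np.round(s["ee_pos"],1),np.round(s["ee_rot"],2),"q",np.round(s["q"],0),"t",s["t"],"F",np.round(s["wrist_force"],1),"w",round(s["width"],3),s["grasp_force"])
E
python3 -c "
from h import *
go([380,-480,330],60)"
```

```text
row [0.9916, -0.3597, -0.4267] [-0.0003, -0.0001, -0.2528]
at [ 162.4 -629.   223.3] [-1.7994e+02  1.0000e-02  1.4490e+01] q [72. 31. -0. 88.  0. 61. -4.] t 0.2 F [ 0.3 -0.9 -1.3] w 1.0 0.0
```

```bash
python3 -m handwheel '[[0.99,-0.36,-0.43,0,0,-0.253,0],[0.99,-0.36,-0.43,0,0,-0.253,0],[0.99,-0.36,-0.43,0,0,-0.253,0],[0.99,-0.36,-0.43,0,0,-0.253,0],[0.99,-0.36,-0.43,0,0,-0.253,0],[0.99,-0.36,-0.43,0,0,-0.253,0],[0.99,-0.36,-0.43,0,0,-0.253,0],[0.99,-0.36,-0.43,0,0,-0.253,0]]'; python3 -c "
from h import *
go([540,-270,330],100)"
```

```text
t: 1.0
ee_pos: [380.1, -479.9, 331.3]
ee_rot: [-180.0, 0.0, 60.1]
wrist_force: [-0.5, -0.5, -0.3]
width: 1.002
grasp_force: 0.0
row [1.0469, 0.1357, 0.0047] [-0.0001, 0.0001, -0.2217]
at [ 380.1 -479.9  331.3] [-1.800e+02  2.000e-02  6.009e+01] q [ 58.  23. -14.  86.   6.  72.  13.] t 1.0 F [-0.5 -0.5 -0.3] w 1.002 0.0
```

```bash
python3 -m handwheel '[[1,0.13,0,0,0,-0.222,0],[1,0.13,0,0,0,-0.222,0],[1,0.13,0,0,0,-0.222,0],[1,0.13,0,0,0,-0.222,0],[1,0.13,0,0,0,-0.222,0],[1,0.13,0,0,0,-0.222,0],[1,0.13,0,0,0,-0.222,0]]'; python3 -c "
from h import *
go([515,-40,330],128)"
```

```text
t: 1.7
ee_pos: [532.3, -280.0, 330.3]
ee_rot: [-179.9, -0.0, 100.0]
wrist_force: [-0.9, -1.0, -0.1]
width: 1.0
grasp_force: 0.0
row [0.9576, 0.0982, 0.0018] [-0.0005, -0.0003, -0.1557]
at [ 532.3 -280.   330.3] [-1.7991e+02 -3.0000e-02  9.9980e+01] q [ 43.  23. -26.  87.  11.  72.  25.] t 1.7 F [-0.9 -1.  -0.1] w 1.0 0.0
```

```bash
python3 -m handwheel '[[0.96,0.1,0,0,0,-0.156,0],[0.96,0.1,0,0,0,-0.156,0],[0.96,0.1,0,0,0,-0.156,0],[0.96,0.1,0,0,0,-0.156,0],[0.96,0.1,0,0,0,-0.156,0],[0.96,0.1,0,0,0,-0.156,0]]'; python3 -c "
from h import *
go([500,150,250],148.7)"
```

```text
t: 2.3
ee_pos: [514.7, -35.4, 331.5]
ee_rot: [180.0, -0.1, 128.3]
wrist_force: [0.5, 0.3, 0.8]
width: 1.004
grasp_force: 0.0
row [0.6181, 0.4132, 0.3268] [0.0003, -0.0003, -0.1133]
at [514.7 -35.4 331.5] [ 1.7996e+02 -6.0000e-02  1.2831e+02] q [ 31.  15. -39.  99.  10.  69.  28.] t 2.3 F [0.5 0.3 0.8] w 1.004 0.0
```

```bash
python3 -m handwheel '[[0.618,0.413,0.327,0,0,-0.113,0],[0.618,0.413,0.327,0,0,-0.113,0],[0.618,0.413,0.327,0,0,-0.113,0],[0.618,0.413,0.327,0,0,-0.113,0],[0.618,0.413,0.327,0,0,-0.113,0],[0.618,0.413,0.327,0,0,-0.113,0]]'; python3 -c "
from h import *
go([489.3,251,130],148.7)"
```

```text
t: 2.9
ee_pos: [501.7, 144.4, 248.5]
ee_rot: [-179.9, -0.1, 148.3]
wrist_force: [-0.0, -1.0, 0.1]
width: 1.001
grasp_force: 0.0
row [0.2658, 0.3378, 0.4735] [-0.0007, -0.0003, -0.0021]
at [501.7 144.4 248.5] [-1.7988e+02 -5.0000e-02  1.4833e+02] q [ 14.  23. -45. 104.  18.  61.  21.] t 2.9 F [-0.  -1.   0.1] w 1.001 0.0
```

```bash
python3 -m handwheel '[[0.266,0.338,0.47,0,0,-0.002,0],[0.266,0.338,0.47,0,0,-0.002,0],[0.266,0.338,0.47,0,0,-0.002,0],[0.266,0.338,0.47,0,0,-0.002,0],[0.266,0.338,0.47,0,0,-0.002,0],[0.266,0.338,0.47,0,0,-0.002,0]]'
python3 - <<'E'
from h import *
go([489.3,251,53],148.7)
c=cam("top");s=cam("side")
z=lambda i,x,y,w,h,k:cv2.resize(i[y:y+h,x:x+w],None,fx=k,fy=k,interpolation=cv2.INTER_CUBIC)
p=proj(s,[489,251,40]).astype(int);print(p)
cv2.imwrite("pics/d.png",np.hstack([z(c["image"],210,165,80,80,5),z(s["image"],p[0]-40,p[1]-50,80,80,5)]))
E
```

```text
t: 3.5
ee_pos: [491.5, 250.1, 132.9]
ee_rot: [-180.0, 0.1, 148.5]
wrist_force: [0.5, -0.4, 0.6]
width: 0.998
grasp_force: 0.0
row [0.0099, -0.0014, 0.3195] [-0.0001, 0.0007, -0.0009]
at [491.5 250.1 132.9] [-1.7998e+02  1.2000e-01  1.4853e+02] q [ -2.  34. -40. 106.  28.  50.   3.] t 3.5 F [ 0.5 -0.4  0.6] w 0.998 0.0
[309 169]
```

View pics/d.png

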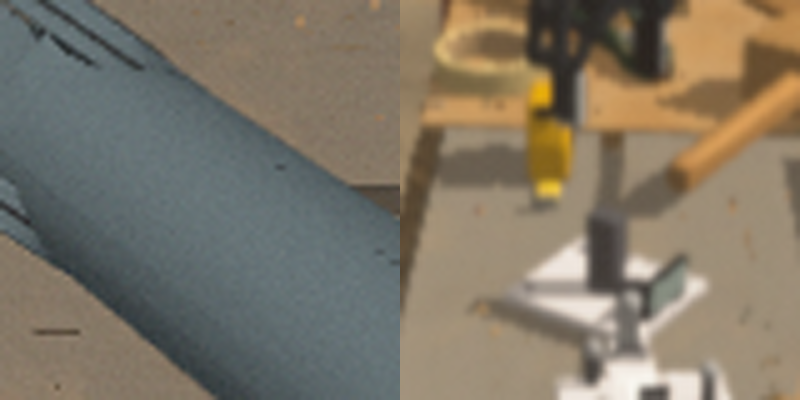

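The side crop shows the open fingers at (565,100) and (650,60), straddling the post at (605,250). I'll descend and grip.

```bash
python3 -m handwheel '[[0.005,0,0.1,0,0,0,0],[0.005,0,0.2,0,0,0,0],[0.005,0,0.28,0,0,0,0],[0.005,0,0.314,0,0,0,0],[0.005,0,0.314,0,0,0,0],[0.005,0,0.314,0,0,0,255],[0.005,0,0.314,0,0,0,255],[0.005,0,0.314,0,0,0,255],[0.005,0,0.314,0,0,0,255],[0.005,0,0.314,0,0,0,255]]'; python3 -c "
from h import *
go([489.3,251,250],148.7)"
```

```text
t: 4.6
ee_pos: [488.6, 253.7, 54.1]
ee_rot: [180.0, 0.0, 148.8]
wrist_force: [0.1, -0.3, 4.8]
width: 0.188
grasp_force: 61.0
row [-0.0082, -0.0074, -0.7838] [0.0002, 0.0002, 0.0004]
at [488.6 253.7  54.1] [1.7997e+02 3.0000e-02 1.4877e+02] q [ -6.  40. -35. 108.  34.  43.  -1.] t 4.6 F [ 0.1 -0.3  4.8] w 0.188 60.97775101661682
```

```bash
python3 -m handwheel '[[0,0,-0.15,0,0,0,255],[0,0,-0.3,0,0,0,255],[0,0,-0.45,0,0,0,255],[0,0,-0.6,0,0,0,255],[0,0,-0.75,0,0,0,255],[0,0,-0.85,0,0,0,255],[0,0,-0.85,0,0,0,255]]'; python3 -c "
from h import *
go([515,50,270],175)"
```

```text
t: 5.3
ee_pos: [489.7, 254.8, 269.2]
ee_rot: [179.7, 0.2, 148.8]
wrist_force: [0.1, 0.5, -4.0]
width: 0.191
grasp_force: 60.2
row [-0.5112, -0.6479, -0.0047] [0.0013, 0.0014, -0.1457]
at [489.7 254.8 269.2] [179.72   0.18 148.77] q [  3.  25. -46.  99.  19.  65.  10.] t 5.3 F [ 0.1  0.5 -4. ] w 0.191 60.161497592926025
```

```bash
python3 -m handwheel '[[-0.1,-0.13,0,0,0,-0.03,255],[-0.21,-0.27,0,0,0,-0.06,255],[-0.31,-0.4,0,0,0,-0.09,255],[-0.41,-0.52,0,0,0,-0.12,255],[-0.51,-0.65,0,0,0,-0.146,255],[-0.51,-0.65,0,0,0,-0.146,255],[-0.51,-0.65,0,0,0,-0.146,255]]'; python3 -c "
from h import *
go([488.2,-156,240],203)"
```

```text
t: 6.0
ee_pos: [512.2, 46.9, 264.3]
ee_rot: [-180.0, -0.2, 174.9]
wrist_force: [-0.5, 0.7, -2.4]
width: 0.191
grasp_force: 60.2
row [0.0223, -0.817, 0.0975] [0.0001, -0.0009, -0.1564]
at [512.2  46.9 264.3] [-1.7998e+02 -1.7000e-01  1.7485e+02] q [ 29.  22. -50. 104.  19.  63.  58.] t 6.0 F [-0.5  0.7 -2.4] w 0.191 60.15932321548462
```

```bash
python3 -m handwheel '[[0,-0.15,0.02,0,0,-0.03,255],[0.01,-0.3,0.04,0,0,-0.06,255],[0.015,-0.45,0.06,0,0,-0.09,255],[0.02,-0.6,0.08,0,0,-0.12,255],[0.022,-0.75,0.098,0,0,-0.15,255],[0.022,-0.817,0.098,0,0,-0.156,255],[0.022,-0.817,0.098,0,0,-0.156,255],[0.022,-0.817,0.098,0,0,-0.156,255]]'
python3 - <<'E'
from h import *
go([488.2,-156,200],203)
c=cam("top");s=cam("side")
z=lambda i,x,y,w,h,k:cv2.resize(i[y:y+h,x:x+w],None,fx=k,fy=k,interpolation=cv2.INTER_CUBIC)
cv2.imwrite("pics/e.png",np.hstack([z(c["image"],345,160,80,100,5),z(s["image"],265,190,80,100,5)]))
E
```

```text
t: 6.8
ee_pos: [489.9, -152.7, 241.0]
ee_rot: [179.9, 0.0, -156.8]
wrist_force: [-0.4, 1.0, -2.8]
width: 0.191
grasp_force: 60.2
row [0.0115, -0.0095, 0.1639] [0.0005, 0.0, 0.001]
at [ 489.9 -152.7  241. ] [ 179.91    0.   -156.81] q [ 54.  25. -53. 105.  22.  61. 106.] t 6.8 F [-0.4  1.  -2.8] w 0.191 60.1695442199707
```

View pics/e.png

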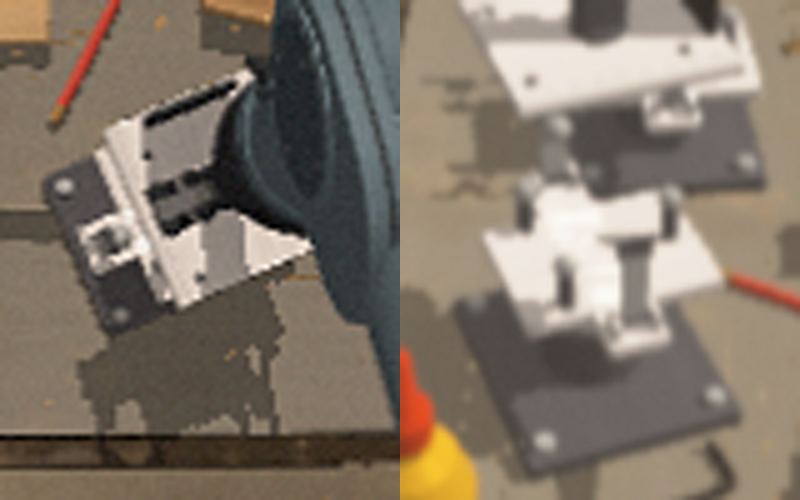

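The plate hangs over the right mount. The top crop gives its corners (105,130), (180,308) and (250,70), and the mirror ends (145,122) and (230,85). I'll use these to find the in-hand offset.

Run:
```python
from h import *
c=cam("top");s=cam("side");o=r.observe();u=o["ee_pos"][2]-54
T=lambda x,y:(345+(x+.5)/5-.5,160+(y+.5)/5-.5)
S=lambda x,y:(265+(x-400+.5)/5-.5,190+(y+.5)/5-.5)
a=np.radians(o["ee_rot"][2]+180);X=np.array([np.cos(a),np.sin(a)]);Y=np.array([-X[1],X[0]])
L=lambda P:[round(float(v),1) for v in((P[:2]-o["ee_pos"][:2])@X,(P[:2]-o["ee_pos"][:2])@Y)]
print("exp 52,47 ",L(onz(c,*T(105,130),u+12)))
print("exp -52,47",L(onz(c,*T(180,308),u+12)))
print("exp 52,-47",L(onz(c,*T(250,70),u+12)))
print("mirror exp 46,0",L(onz(c,*T(145,122),u+44)),L(onz(c,*T(230,85),u+44)))
print("side exp -52,-47",L(onz(s,*S(525,110),u+9)),"52,-47",L(onz(s,*S(760,88),u+9)))
# other plate holes in top
for x,y in[(148,155),(200,278)]:print("hole",L(onz(c,*T(x,y),u+15)))
print("side holes",[L(onz(s,*S(x,y),u+15)) for x,y in[(532,80),(684,49)]])
# mount from balls/screws again in top/side
print(np.array([onz(c,*T(x,y),11) for x,y in[(64,187),(120,315)]]).round(1))
print(np.array([onz(s,*S(x,y),11) for x,y in[(715,397),(545,441),(476,303)]]).round(1))
```

```text
exp 52,47  [52.3, 45.3]
exp -52,47 [-51.6, 47.5]
exp 52,-47 [50.8, -40.9]
mirror exp 46,0 [46.1, 29.7] [46.0, -19.9]
side exp -52,-47 [-47.2, -40.7] 52,-47 [54.2, -61.3]
hole [30.6, 30.0]
hole [-41.1, 31.5]
side holes [[-39.8, -28.6], [31.1, -29.5]]
[[ 506.7  -89.6   11. ]
 [ 426.  -123.8   11. ]]
[[ 550.4 -188.1   11. ]
 [ 469.3 -220.8   11. ]
 [ 426.5 -123.6   11. ]]
```

```bash
python3 -m handwheel '[[0.011,-0.01,0.06,0,0,0.001,255],[0.011,-0.01,0.12,0,0,0.001,255],[0.011,-0.01,0.18,0,0,0.001,255],[0.011,-0.01,0.22,0,0,0.001,255],[0.011,-0.01,0.22,0,0,0.001,255],[0.011,-0.01,0.22,0,0,0.001,255]]'; python3 -c "
from h import *
go([488,-156,170],203)"
```

```text
t: 7.6
ee_pos: [488.6, -157.7, 186.4]
ee_rot: [180.0, 0.0, -157.0]
wrist_force: [-0.1, -1.0, -2.6]
width: 0.186
grasp_force: 60.1
row [-0.0006, 0.0071, 0.0655] [0.0002, 0.0, -0.0002]
at [ 488.6 -157.7  186.4] [ 179.97    0.   -157.04] q [ 52.  29. -50. 109.  26.  55. 103.] t 7.6 F [-0.1 -1.  -2.6] w 0.186 60.14360189437866
```

```bash
python3 -m handwheel '[[0,0.006,0.03,0,0,0,255],[0,0.006,0.05,0,0,0,255],[0,0.006,0.05,0,0,0,255],[0,0.006,0.05,0,0,0,255]]'
python3 - <<'E'
from h import *
p=[]
for _ in range(10):
    cam("side");o=r.observe();p.append(np.r_[o["ee_pos"],o["ee_rot"][2],o["wrist_force"]])
p=np.array(p);print(p.mean(0).round(2),p.std(0).round(2));go([488,-156,160],203)
E
```

```text
t: 8.0
ee_pos: [487.8, -156.5, 174.0]
ee_rot: [180.0, -0.0, -157.0]
wrist_force: [-0.6, 0.2, -2.3]
width: 0.184
grasp_force: 60.1
[ 4.8797e+02 -1.5662e+02  1.7419e+02 -1.5706e+02  1.6000e-01 -2.3000e-01
 -2.8800e+00] [0.06 0.02 0.06 0.   0.48 0.35 0.34]
row [-0.0014, 0.0019, 0.0563] [-0.0, 0.0, -0.0003]
at [ 487.9 -156.6  174.1] [-180.      0.   -157.06] q [ 51.  29. -49. 109.  27.  54. 102.] t 8.5 F [ 0.3  0.  -3.1] w 0.185 60.116533041000366
```

```bash
python3 -m handwheel '[[0,0.002,0.008,0,0,0,255],[0,0.002,0.016,0,0,0,255],[0,0.002,0.024,0,0,0,255],[0,0.002,0.032,0,0,0,255],[0,0.002,0.032,0,0,0,255],[0,0.002,0.032,0,0,0,255]]'
python3 - <<'E'
from h import *
go([488,-156,160],203)
c=cam("top");s=cam("side")
z=lambda i,x,y,w,h,k:cv2.resize(i[y:y+h,x:x+w],None,fx=k,fy=k,interpolation=cv2.INTER_CUBIC)
cv2.imwrite("pics/f.png",np.hstack([z(c["image"],350,160,70,75,5.5),z(s["image"],265,200,70,75,5.5)]))
E
```

```text
t: 9.1
ee_pos: [488.2, -156.8, 166.4]
ee_rot: [-179.9, 0.0, -157.1]
wrist_force: [1.1, -3.0, -0.0]
width: 0.186
grasp_force: 60.5
row [-0.0003, 0.0033, 0.0254] [-0.0004, 0.0002, -0.0004]
at [ 488.2 -156.8  166.4] [-1.7993e+02  4.0000e-02 -1.5708e+02] q [ 51.  30. -49. 110.  28.  53. 101.] t 9.1 F [ 1.1 -3.  -0. ] w 0.186 60.50464153289795
```

View pics/f.png

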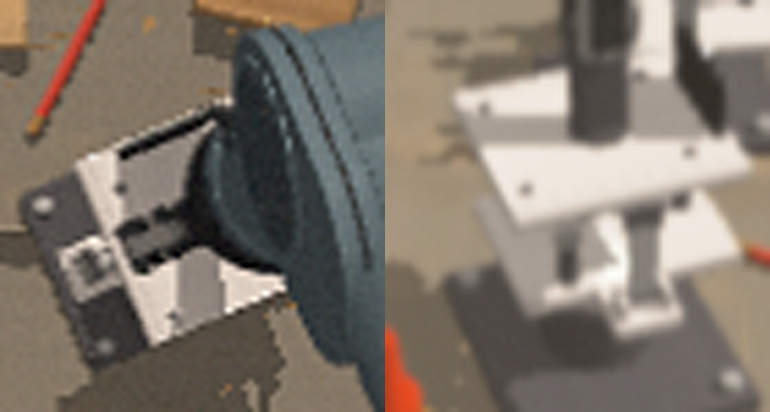

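At about z 166.4 the clips make contact (Fz rose by 3 N). The lateral force is toward the mount's -y, so the plate sits slightly too far to +y. I'll shift it 1 mm and feel again.

```bash
python3 -m handwheel '[[0,-0.004,0,0,0,0,255],[0,-0.004,0.004,0,0,0,255],[0,-0.004,0.004,0,0,0,255],[0,-0.004,0.004,0,0,0,255]]'; python3 -c "
from h import *
go([488,-156,160],203)"
```

```text
t: 9.6
ee_pos: [488.3, -156.6, 165.2]
ee_rot: [180.0, 0.0, -157.0]
wrist_force: [1.2, -1.1, 3.1]
width: 0.19
grasp_force: 60.9
row [0.0001, 0.0028, 0.0209] [0.0, 0.0002, -0.0002]
at [ 488.3 -156.6  165.2] [ 1.8000e+02  3.0000e-02 -1.5703e+02] q [ 51.  30. -49. 110.  28.  53. 101.] t 9.6 F [ 1.2 -1.1  3.1] w 0.19 60.891902446746826
```

```bash
python3 -m handwheel '[[0,0,0.004,0,0,0,255],[0,0,0.008,0,0,0,255],[0,0,0.012,0,0,0,255],[0,0,0.012,0,0,0,255]]'; python3 -m handwheel '[[0,0,0.004,0,0,0,255],[0,0,0.008,0,0,0,255],[0,0,0.008,0,0,0,255]]'
```

```text
t: 10.0
ee_pos: [487.5, -156.9, 161.5]
ee_rot: [180.0, -0.1, -157.1]
wrist_force: [0.8, -0.5, 0.5]
width: 0.186
grasp_force: 60.5
t: 10.3
ee_pos: [487.4, -157.0, 159.4]
ee_rot: [180.0, -0.1, -157.0]
wrist_force: [0.1, -1.4, -2.9]
width: 0.187
grasp_force: 60.2
```

```bash
python3 -m handwheel '[[0,0,0.004,0,0,0,255],[0,0,0.008,0,0,0,255],[0,0,0.008,0,0,0,255]]'; python3 -m handwheel '[[0,0,0.004,0,0,0,255],[0,0,0.008,0,0,0,255],[0,0,0.008,0,0,0,255]]'
```

```text
t: 10.6
ee_pos: [487.5, -157.0, 157.5]
ee_rot: [180.0, -0.1, -157.1]
wrist_force: [0.2, -1.3, -5.0]
width: 0.188
grasp_force: 60.0
t: 10.9
ee_pos: [487.5, -157.0, 155.5]
ee_rot: [180.0, -0.0, -157.1]
wrist_force: [-0.2, -1.2, -5.9]
width: 0.188
grasp_force: 59.7
```

The clips are now pulling the plate down. I'll continue to the hard stop in small steps.

```bash
python3 -m handwheel '[[0,0,0.004,0,0,0,255],[0,0,0.006,0,0,0,255],[0,0,0.006,0,0,0,255]]'; python3 -m handwheel '[[0,0,0.003,0,0,0,255],[0,0,0.004,0,0,0,255],[0,0,0.004,0,0,0,255]]'
```

```text
t: 11.2
ee_pos: [487.7, -157.0, 154.2]
ee_rot: [180.0, -0.0, -157.1]
wrist_force: [0.5, -1.7, -7.6]
width: 0.193
grasp_force: 59.6
t: 11.5
ee_pos: [487.8, -157.1, 153.4]
ee_rot: [180.0, -0.0, -157.1]
wrist_force: [0.3, -0.4, -8.3]
width: 0.188
grasp_force: 59.6
```

```bash
python3 -m handwheel '[[0,0,0.003,0,0,0,255],[0,0,0.004,0,0,0,255],[0,0,0.004,0,0,0,255]]'; python3 -m handwheel '[[0,0,0.003,0,0,0,255],[0,0,0.004,0,0,0,255],[0,0,0.004,0,0,0,255]]'
```

```text
t: 11.8
ee_pos: [487.9, -157.2, 152.6]
ee_rot: [-180.0, -0.0, -157.1]
wrist_force: [-0.5, -1.1, -4.6]
width: 0.184
grasp_force: 60.0
t: 12.1
ee_pos: [488.2, -157.4, 152.3]
ee_rot: [-179.9, -0.0, -157.1]
wrist_force: [-3.7, -2.1, 4.4]
width: 0.187
grasp_force: 61.1
```

The plate is on the balls: a hard stop near z 152.3, with a small lateral force toward -x. I'll relieve that, press a touch more, and check.

```bash
python3 -m handwheel '[[0.003,0,0,0,0,0,255],[0.003,0,0.002,0,0,0,255],[0.003,0,0.002,0,0,0,255],[0.003,0,0.002,0,0,0,255]]'; python3 -c "
from h import *
go([488,-156,160],203);print(r.observe()['torque'])"
```

```text
t: 12.5
ee_pos: [488.0, -157.5, 152.1]
ee_rot: [-179.9, 0.0, -157.1]
wrist_force: [-4.9, -2.0, 9.8]
width: 0.188
grasp_force: 61.7
row [-0.0023, 0.0055, -0.0316] [-0.0004, 0.0002, -0.0003]
at [ 488.  -157.5  152.1] [-1.7992e+02  4.0000e-02 -1.5705e+02] q [ 50.  31. -48. 110.  29.  51. 100.] t 12.5 F [-4.9 -2.   9.8] w 0.188 61.72044038772583
[-0.36425561  1.050636    0.16038153]
```

```bash
python3 -m handwheel '[[0.004,0,-0.002,0,0,0,255],[0.007,0,-0.002,0,0,0,255],[0.007,0,-0.002,0,0,0,255],[0.007,0,0,0,0,0,255],[0.007,0,0,0,0,0,255]]'; python3 -c "
from h import *
go([488,-156,160],203);print(r.observe()['torque'])"
```

```text
t: 13.0
ee_pos: [487.2, -157.7, 152.0]
ee_rot: [-179.9, 0.1, -157.0]
wrist_force: [0.3, -0.9, 8.4]
width: 0.186
grasp_force: 61.5
row [-0.0055, 0.005, -0.0319] [-0.0004, 0.0008, -0.0001]
at [ 487.2 -157.7  152. ] [-1.7993e+02  1.4000e-01 -1.5703e+02] q [ 50.  31. -48. 110.  29.  51. 100.] t 13.0 F [ 0.3 -0.9  8.4] w 0.186 61.51658535003662
[-0.05495869 -0.08344449  0.16188437]
```

The lateral force and torque are near zero under about 11 N of push. I'll release and retreat straight up.

```bash
python3 -m handwheel '[[0,0,0,0,0,0,100],[0,0,0,0,0,0,100],[0,0,0,0,0,0,100],[0,0,0,0,0,0,100],[0,0,0,0,0,0,100],[0,0,-0.02,0,0,0,100],[0,0,-0.06,0,0,0,100],[0,0,-0.14,0,0,0,100],[0,0,-0.28,0,0,0,100],[0,0,-0.42,0,0,0,100]]'; python3 -m handwheel '[[0,0.15,-0.1,0,0,0,100],[0,0.35,-0.2,0,0,0,100],[0,0.55,-0.2,0,0,0,100],[0,0.75,-0.2,0,0,0,100],[0,0.95,-0.2,0,0,0,100],[0,0.95,-0.2,0,0,0,100],[0,0.95,-0.2,0,0,0,100]]'
python3 - <<'E'
from h import *
c=cam("top");s=cam("side")
z=lambda i,x,y,w,h,k:cv2.resize(i[y:y+h,x:x+w],None,fx=k,fy=k,interpolation=cv2.INTER_CUBIC)
cv2.imwrite("pics/g.png",np.hstack([z(c["image"],350,160,70,75,5.5),z(s["image"],265,200,70,75,5.5)]))
E
```

```text
t: 14.0
ee_pos: [485.5, -157.6, 257.7]
ee_rot: [180.0, -0.0, -157.0]
wrist_force: [0.6, -0.8, 0.6]
width: 0.608
grasp_force: 0.0
t: 14.7
ee_pos: [392.9, 61.8, 306.7]
ee_rot: [-179.9, 0.0, -156.9]
wrist_force: [0.1, -1.0, 0.3]
width: 0.607
grasp_force: 0.0
```

View pics/g.png

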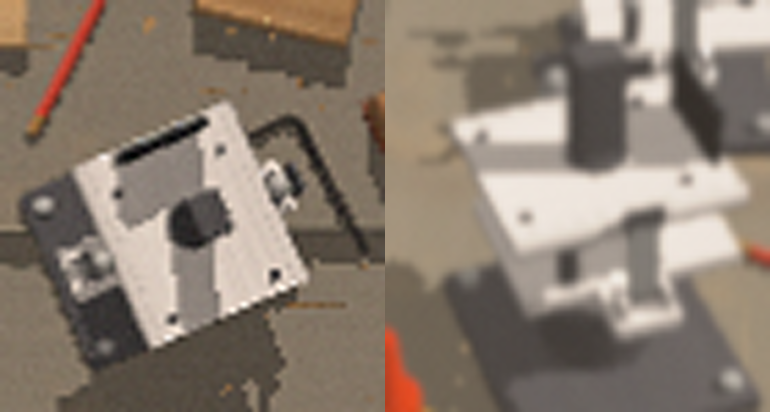

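Released. The plate sits over the mount with its mirror toward the single-ball end. I'll check level and height numerically from the four screw holes in both views.

Run:
```python
from h import *
c=cam("top");s=cam("side")
T=lambda x,y:(350+(x+.5)/5.5-.5,160+(y+.5)/5.5-.5)
S=lambda x,y:(265+(x-385+.5)/5.5-.5,200+(y+.5)/5.5-.5)
a=np.radians(23);X=np.array([np.cos(a),np.sin(a)]);Y=np.array([-X[1],X[0]]);o=np.array([488.2,-155.8])
for t,q in[((118,194),(637,100)),((220,149),(685,179)),((274,275),(525,216)),((172,319),(480,137))]:
    p,e=two(c,T(*t),s,S(*q));print(p.round(1),e.round(1),"loc",((p[:2]-o)@X).round(1),((p[:2]-o)@Y).round(1))
C=np.array([onz(c,*T(x,y),110) for x,y in[(73,172),(225,102),(308,278),(153,347)]])
print(C.mean(0),[np.degrees(np.arctan2(*(C[i]-C[i-1])[[1,0]])).round(1) for i in range(4)],[((p[:2]-o)@X).round(1) for p in C],[((p[:2]-o)@Y).round(1) for p in C])
for y in(-57,57):
    for z in(98+31,98):
        P=np.r_[o+Y*y,z];u=proj(s,P);v=proj(c,P);print(y,z,"side crop",((u-[265,200])*5.5+[385,0]).round(),"top crop",((v-[350,160])*5.5).round())
```

```text
[ 504.2 -117.6  113.6] 1.4 loc 29.6 29.0
[ 527.3 -172.5  113.4] 0.0 loc 29.5 -30.7
[ 460.8 -199.9  113.3] 1.1 loc -42.4 -29.9
[ 437.4 -145.4  112.1] 0.0 loc -42.7 29.4
[ 487.50743937 -156.27703653  110.        ] [np.float64(23.8), np.float64(-65.6), np.float64(-155.7), np.float64(113.3)] [np.float64(49.2), np.float64(51.5), np.float64(-51.7), np.float64(-52.3)] [np.float64(45.8), np.float64(-44.2), np.float64(-46.6), np.float64(44.3)]
-57 129 side crop [641. 201.] top crop [292. 175.]
-57 98 side crop [640. 258.] top crop [279. 181.]
57 129 side crop [549.  49.] top crop [ 94. 261.]
57 98 side crop [550. 105.] top crop [ 86. 265.]
```

All checks agree. The plate is level to about 1 mm, its underside is near 98 mm, and it travelled 14.4 mm from first clip contact to the stop (14 expected). Handing in.

```bash
python3 -c "
from h import *
print(r.finish_job())"
```

```text
the job is handed in; nothing more can be done
None
```

The mirror plate is back on the right-hand mount, mirror at the single-ball end and pressed home with about 13 N at most, and the gripper is clear; I handed the job in at about 15 s, and no verdict was returned.

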